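# Clamp the gauge head onto the vacuum port

### The arm

A 6-joint arm with a two-finger parallel gripper is mounted at the origin on the work surface. World frame = base frame: x ahead of the robot, y to its left, z up, the work surface at z = 0. Lengths are in m, angles in degrees, forces in N, time in s.
With the tool pointing down it reaches from about 0.325 to 0.925 m from the base axis. Payload 3.1 kg.
Tool frame: the origin (TCP) lies midway between the tips of the shut fingers; the grasp point (between the pads) lies 19 mm behind it (env.grip_depth is the distance from the TCP to the grasp point, in m); y points along the fingers, z is the direction in which the jaws open and shut, and the axes are right-handed (so a half turn about y gives the same grasp; the last joint's range is limited). The gripper opens to 85 mm and grips with 20 to 120 N. Pads are 22 mm wide; open, the fingers measure 114 mm over their backs; the gripper's body (76 mm by 85 mm) begins 54 mm behind the grasp point. The pads swing forward as they close: fully open they stand 13 mm farther back than shut.
Start: joints at [57.112, 12.427, 92.441, -0, 75.132, -6.429], TCP at [0.278, 0.56, 0.211] pointing down, gripper open.
Joint ranges: [-157.48, 157.48], [-44.54, 120.13], [17.64, 146.25], [-64.5, 244.5], [7.68, 150.69], [-147.95, 147.95]. Speed limits (degrees/s): [159.86, 159.86, 180, 180, 180, 180].

### API

Orientations are given as a 3x3 rotation matrix whose columns are the frame's x, y, z axes.
In Python, from rig import env, imaging gives the robot as it stands.
- The arm moves only by the tool apply_moves, never from a script. Its argument "deltas" is a list of rows, each a list of 7 numbers: the shift along the tool's x, y, z in m, then the turn, a rotation vector about the tool's x, y, z in rad, then the opening, from 0 (shut) to 1 (fully open). A call has 1 to 12 rows; each row shifts and turns the commanded pose from where the row before left it, along the tool's axes as they then stand; what a row does not reach is not made up. A row lasts 1/12 s, in which the tool goes at most 41.7 mm and 7.16 degrees, less where a joint would pass 70% of its speed; a pose out of reach is approached as far as the arm can. A call with a gripper value outside its range is refused whole. The fingers move at their own pace and stop on an object; "squeeze" is the grip in N (left out, the last holds). Time passes only in rows, so rows that do not move let the fingers close. It gives the time, the measured TCP pose, the force and the opening at its end, in the units of the state.
- env.get_obs(): the state, without advancing time (a new reading comes with each control period).
- imaging.read_camera(name): name is "scene" or "top" or "wrist"; returns a dict with "frame" (384x512x3 uint8, red, green, blue), "range_z" (384x512 float32, m along the optical axis (not along the pixel's ray), 0 where there is no reading), "fov_y" (degrees; the focal length in pixels is half the picture's height over the tangent of half this angle, whatever the lens; pixels are square), "cx", "cy" (the principal point, pixels), "R" (3x3) and "t" (3): a world point X has camera coordinates R X + t; the wrist camera has in their place "T_tool_cam" (4x4, takes a point from camera to tool coordinates, whose origin is the TCP and whose axes are the tool frame's). Camera axes: x right, y down, z forward; pixel columns grow to the right and rows downward; lengths in m; the calibration is good to about 2 mm. A picture is of the moment at which its call begins: read the wrist's pose just before it.
- env.finish_job(): hands the job in, once; it reports no verdict.
The state is a dict: "clock": time; "joint_pos": joint angles; "qvel": joint speeds; "effort": joint torques, N m; "tcp_pos": TCP position; "ee_rot": TCP orientation; "force": force on the tool from outside, world axes, zero at the start; "moment": the same for the moment, N m; "grip_width": opening from 0.0 (shut) to 1.0 (fully open).
Only numpy, scipy, OpenCV 4.12 (cv2) and the standard library are available. Lean on these libraries where they do the work, as an engineer would, in place of code of your own. Each camera call takes 0.05 s, during which the arm holds its last target.

### The job

The flanged gauge head stands loose on the vacuum port on the bench. Swing the open jaw of the clamp ring round the two flanges until you feel it press on the seal and let go, then throw the latch lever so that its hook catches the jaw's pin, and keep turning until the clamp is firm, without forcing it and crushing the seal. Leave the head seated, and do not disturb the bottle, the beaker and the slide box.

Things in the scene. Friction and masses are not known exactly. Their poses are not given: they have to be found in the camera images.
- port: White vacuum port block, 130 x 190 x 56 mm, fixed on the bench, with an upright steel tube. Origin on the tube's axis at bench level, z up; the fixed rear half of the aluminium clamp ring is on its +x side, the mouth that the jaw closes on its -x side (towards the robot), the jaw's hinge at +y, the latch lever at -y. The joint of the two flanges lies 104 mm up.
- stub: The port's steel tube (40 mm across) with its lower flange, 60 mm across, top face 104 mm up, and the seal. Same origin and axes as the port. The seal's thickness differs by several mm from time to time and cannot be measured, only felt: it decides where the jaw and the lever come up firm.
- jaw: Swinging front half of the clamp ring, aluminium, outer radius 40 mm, 91 to 117 mm above the bench. Origin on its upright hinge axis at bench level; its axes are parallel to the port's at angle 0, and it opens clockwise seen from above (starts 1.1 to 1.6 rad open). On the way shut it meets the seal somewhere between 0.07 and 0.005 rad and is then stiff.
- jaw_hinge (a point): Point on the jaw's hinge axis, at port x 0, y +46 mm, 104 mm up. Fixed to the port.
- jaw_post (a point): Grip post of the jaw: upright steel pin, 14 mm diameter, free from 117 mm to its top at 152 mm; this point is on its axis 138 mm up, at (-50, -81) mm from the hinge in the jaw's axes. The jaw swings with 1 to 3 N here and stays where it is left, easing back under 1 mm off the seal; 6 N more than that presses it on the seal, 25 N is too much.
- jaw_pin (a point): Axis of the jaw's latch pin (upright, 10 mm diameter, between the two plates of the jaw's lug), 104 mm up, at (-10, -131) mm from the hinge axis in the jaw's axes.
- lever_pivot (a point): Point on the upright pivot axis of the latch lever, at port x +20, y -85 mm, 104 mm up. Fixed to the port.
- lever_post (a point): Grip post of the latch lever: upright steel pin, 14 mm diameter, free from 110 mm to its top at 152 mm; this point is on its axis 138 mm up, 78 mm from the pivot. Pinched and turned, the free lever takes 1 to 3 N along its path here (part is the post turning in the grip). Firm is about 6 N more than that; 9 N more crushes the seal.
- lever: Dark steel latch lever with a hooked cam. Origin on its pivot axis at bench level; its post lies at -38 degrees from its own +x. Thrown clockwise seen from above; angle 0 = axes parallel to the port's (starts 0.35 back to 0.05 rad on), stop at 1.57. From 0.45 rad the hook passes round the pin of a jaw that is on the seal and draws it in, 11 mm per rad. Firm at 0.7 to 1.53 rad; stays where left.
- head: Loose steel gauge head (0.2 to 0.45 kg): flange 60 mm across, 8 mm thick, body 40 mm across, 40 mm high in all, centred on the stub by a spigot. Origin at the centre of its underside, 104 mm up when seated.
- bottle: White plastic bottle, 64 mm across, 140 mm high; origin at the centre of its underside. Bystander.
- beaker: Glass beaker, 70 mm across, 90 mm high; origin at the centre of its underside. Bystander.
- slide_box: Green slide box, 100 x 80 x 35 mm; origin at the centre of its underside. Bystander.

How it is judged:
By the outcome, as a careful person would: the job done as asked, in the order asked, and still so for the second after the job is handed in, with the robot touching nothing.
It also fails if it takes over 70 s, if anything falls off the work surface, if the arm or the gripper's body presses on something with over 40 N, if the wrist force passes 120 N, or if a joint passes its speed limit or range.

## Working session

There is one attempt and no reset: what is moved stays moved. The work goes in short steps, Python scripts to look and compute and a tool call to move; the robot and the scene stay as the last step left them, time stands still between calls to the robot, and variables do not carry over. Pictures are saved under pics/ and viewed, and the job is handed in when it is done.

Besides the shell and the picture viewer there is one more tool, called after "Call:" as name([rows], argument=value, ...), one row to a line, values as JSON. apply_moves: Moves the arm, as the interface text tells. Its arguments: {"type":"object","properties":{"deltas":{"type":"array"},"squeeze":{"type":"number"}},"required":["deltas"]}

```bash
ls -la; mkdir -p pics; python3 - <<'E'
from rig import env, imaging
import cv2,numpy as np
print(env.get_obs(), env.grip_depth)
for n in ["scene","top","wrist"]:
    c=imaging.read_camera(n)
    cv2.imwrite(f"pics/{n}0.png",c["frame"][:,:,::-1])
    np.savez(f"{n}0.npz",**c)
    print(n,{k:v for k,v in c.items() if k not in("frame","range_z")})
E
```

```text
total 12
drwxr-xr-x  3 agent agent 4096 Dec  7 05:29 .
drwxr-xr-x 23 root  root  4096 Dec  7 05:29 ..
drwxr-xr-x  2 agent agent 4096 Dec  7 05:29 pics
{'clock': 0.0, 'joint_pos': array([ 5.71140713e+01,  1.24759383e+01,  9.25293488e+01,  1.01706883e-03,
        7.51319699e+01, -6.42685965e+00]), 'qvel': array([-0.06466917,  0.05652733,  0.1300644 , -0.04816725,  0.06537444,
        0.02749642]), 'effort': array([ 2.01711046e-03, -3.96830857e+01, -3.03860271e+01, -3.98106226e-05,
        9.37516830e-03, -1.38348886e-05]), 'tcp_pos': array([0.27795792, 0.55882025, 0.20946927]), 'ee_rot': array([[ 8.95250662e-01, -1.31513328e-03,  4.45560908e-01],
       [-4.45562758e-01, -2.00238336e-03,  8.95248468e-01],
       [-2.85187305e-04, -9.99997130e-01, -2.37860944e-03]]), 'force': array([ 0.07236681, -0.3814538 , -0.02952793]), 'moment': array([-0.00115046, -0.0134069 ,  0.00813195]), 'grip_width': 1.0037930195903915} 0.0187
scene {'fov_y': 49.81908916079465, 'cx': 261.3621144309491, 'cy': 188.317293382146, 'R': array([[-0.84839128,  0.52917226, -0.01445521],
       [ 0.31629647,  0.48482546, -0.81541451],
       [-0.42448648, -0.69636269, -0.57869701]]), 't': array([ 0.47220186, -0.12455879,  1.51320954])}
top {'fov_y': 51.84754544823135, 'cx': 256.4756776549272, 'cy': 189.96110759806763, 'R': array([[-0.01224533, -0.99989828,  0.00731319],
       [-0.9970187 ,  0.01165219, -0.07627546],
       [ 0.07618249, -0.00822541, -0.99705996]]), 't': array([0.02601076, 0.57783859, 1.24189152])}
wrist {'fov_y': 66.8222404267384, 'cx': 254.6392979197747, 'cy': 192.49224360341609, 'T_tool_cam': array([[ 5.63231295e-04,  9.52310449e-01,  3.05130286e-01,
        -7.79402694e-02],
       [ 3.68435386e-04, -3.05130511e-01,  9.52310472e-01,
        -1.63411409e-01],
       [ 9.99999774e-01, -4.23950266e-04, -5.22723921e-04,
        -1.45305940e-03],
       [ 0.00000000e+00,  0.00000000e+00,  0.00000000e+00,
         1.00000000e+00]])}
```

View pics/scene0.png

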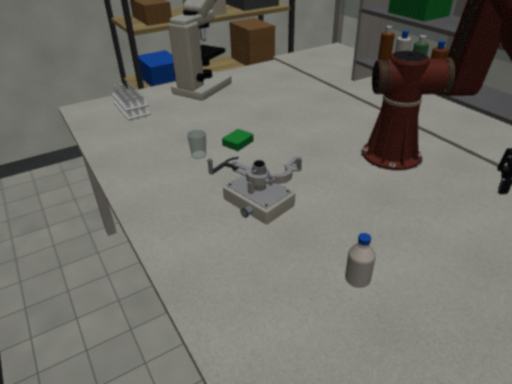

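View pics/top0.png

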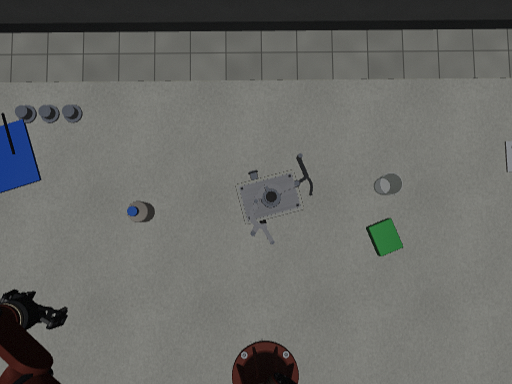

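View pics/wrist0.png

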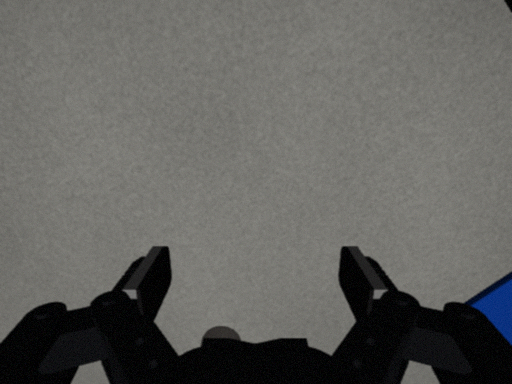

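The scene and top views show the port block around top pixel (271,197). The jaw is below it at about (262,230) and the lever is at upper right, about (305,175). The bottle is at (138,211), the beaker at (388,184) and the slide box at (384,237). Next I'll zoom in.

```bash
python3 - <<'E'
import cv2,numpy as np
c=np.load("top0.npz"); f=c["frame"][140:260,220:330,::-1]
cv2.imwrite("pics/topz.png",cv2.resize(f,None,fx=5,fy=5,interpolation=cv2.INTER_CUBIC))
z=c["range_z"]; R,t=c["R"],c["t"]; fl=192/np.tan(np.radians(float(c["fov_y"])/2))
v,u=np.mgrid[0:384,0:512]
P=np.stack([(u-c["cx"])/fl*z,(v-c["cy"])/fl*z,z],-1)
W=(P-t)@R
h=W[...,2]
print(h[300,200],h[197,290],h[197,271])
hh=np.clip(h[140:260,220:330]/0.18*255,0,255).astype(np.uint8)
cv2.imwrite("pics/toph.png",cv2.resize(cv2.applyColorMap(hh,cv2.COLORMAP_JET),None,fx=5,fy=5,interpolation=cv2.INTER_NEAREST))
for lo,hi in((.045,.065),(.08,.1),(.1,.122),(.125,.148),(.148,.16)):
    m=(h>lo)&(h<hi); m[:140]=0;m[260:]=0;m[:,:220]=0;m[:,330:]=0
    n,l,s,ce=cv2.connectedComponentsWithStats(m.astype(np.uint8))
    for i in range(1,n):
        if s[i,4]>=4: print(lo,hi,s[i],ce[i].round(1),W[l==i].mean(0).round(4))
E
```

```text
0.0014550821466620199 0.05381959893383537 0.14355684949027214
0.045 0.065 [236 169  60  55 968] [259.5 188.9] [0.579  0.0097 0.0545]
0.045 0.065 [254 187  50  34 817] [280.4 204.9] [ 0.528  -0.0546  0.0547]
0.1 0.122 [249 157  64  87 859] [275.  198.7] [ 0.5449 -0.0351  0.1141]
0.125 0.148 [297 155   3   4   5] [297.6 156.6] [ 0.6665 -0.1021  0.133 ]
0.125 0.148 [264 185  14  18 166] [270.3 195. ] [ 0.5539 -0.0198  0.1402]
0.148 0.16 [298 153   5   5  19] [299.8 154.8] [ 0.6685 -0.1064  0.1525]
0.148 0.16 [251 231   4   5  18] [252.5 232.8] [0.4461 0.033  0.1525]
```

View pics/topz.png

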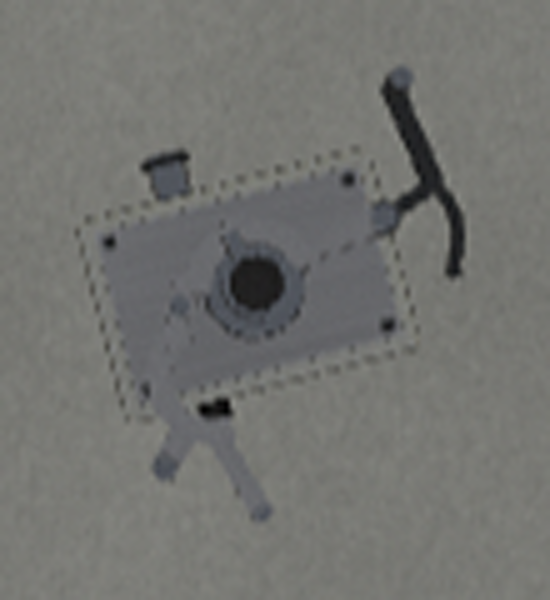

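View pics/toph.png

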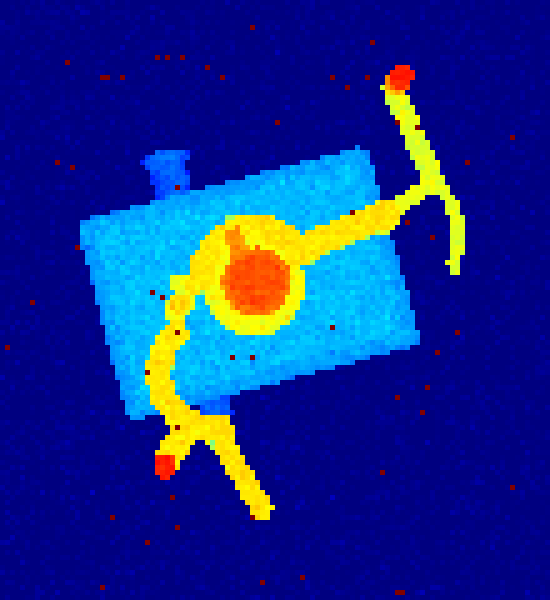

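```bash
cat > h.py <<'E'
import numpy as np,cv2
def pts(c):
    z=c["range_z"]; R,t=c["R"],c["t"]; fl=192/np.tan(np.radians(float(c["fov_y"])/2))
    v,u=np.mgrid[0:384,0:512]
    P=np.stack([(u-c["cx"])/fl*z,(v-c["cy"])/fl*z,z],-1)
    return (P-t)@R
def ray(c,u,v,h):
    R,t=c["R"],c["t"]; fl=192/np.tan(np.radians(float(c["fov_y"])/2))
    d=np.array([(u-c["cx"])/fl,(v-c["cy"])/fl,1])@R; o=-t@R
    return o+d*(h-o[2])/d[2]
E
python3 - <<'E'
from h import *
for n in("top","scene"):
    c=dict(np.load(n+"0.npz")); W=pts(c); h=W[...,2]
    roi=(abs(W[...,0]-.555)<.17)&(abs(W[...,1]+.02)<.17)
    m=roi&(h>.05)&(h<.062)
    r=cv2.minAreaRect((W[m][:,:2]*1000).astype(np.float32)); print(n,"block",r)
    m=roi&(h>.136)&(h<.149)&(np.hypot(W[...,0]-.555,W[...,1]+.02)<.035)
    p=W[m]; print("head",p.mean(0),np.median(p,0),m.sum(),(p.max(0)+p.min(0))/2)
    cc=cv2.minEnclosingCircle((p[:,:2]*1000).astype(np.float32)); print(cc)
    m=roi&(h>.148)&(h<.157)
    k,l,s,ce=cv2.connectedComponentsWithStats(m.astype(np.uint8))
    for i in range(1,k):
        if s[i,4]>3: print("post",W[l==i].mean(0),s[i,4],ce[i],ray(c,*ce[i],.152))
# yaw
c=dict(np.load("top0.npz")); W=pts(c)
E
```

```text
top block ((555.990966796875, -21.06280517578125), (128.2198028564453, 187.45457458496094), 13.849716186523438)
head [ 0.55138179 -0.02160242  0.14215119] [ 0.55100715 -0.02177676  0.14261336] 134 [ 0.55269402 -0.02054977  0.14249284]
((553.7738647460938, -21.404943466186523), 20.959863662719727)
post [ 0.66846058 -0.10641012  0.15250938] 19 [299.84210526 154.84210526] [ 0.66854637 -0.1064722   0.152     ]
post [0.44612806 0.03297442 0.15246123] 18 [252.5        232.77777778] [0.44611269 0.03297678 0.152     ]
scene block ((558.4168701171875, -14.214263916015625), (125.86180114746094, 184.172607421875), 13.59072494506836)
head [ 0.55394022 -0.01629955  0.14075811] [ 0.55448274 -0.0154331   0.14150851] 77 [ 0.5514087  -0.01670199  0.14088801]
((551.4949340820312, -16.819902420043945), 19.54995346069336)
post [0.44613069 0.0366854  0.15022482] 13 [299.23076923 158.23076923] [0.44793093 0.03902878 0.152     ]
post [ 0.67022262 -0.10203082  0.14976759] 11 [209.36363636 159.63636364] [ 0.67168792 -0.09860122  0.152     ]
```

Call:
apply_moves([
  [0.0275,-0.003,-0.0283,0,0,0,1],
  [0.0275,-0.003,-0.0283,0,0,0,1],
  [0.0275,-0.003,-0.0283,0,0,0,1],
  [0.0275,-0.003,-0.0283,0,0,0,1],
  [0.0275,-0.003,-0.0283,0,0,0,1],
  [0.0275,-0.003,-0.0283,0,0,0,1],
  [0.0275,-0.003,-0.0283,0,0,0,1],
  [0.0275,-0.003,-0.0283,0,0,0,1],
  [0.0275,-0.003,-0.0283,0,0,0,1],
  [0.0275,-0.003,-0.0283,0,0,0,1],
  [0.0275,-0.003,-0.0283,0,0,0,1],
  [0.0275,-0.003,-0.0283,0,0,0,1],
])

```text
clock: 1.15
tcp_pos: [0.4225, 0.1066, 0.2469]
ee_rot: [[0.895, 0.0, 0.445], [-0.445, 0.0, 0.895], [0.0, -1.0, 0.0]]
force: [0.6, 0.3, -0.5]
grip_width: 1.002
```

Call:
apply_moves([
  [0.0275,-0.002,-0.0283,0,0,0,1],
  [0.0275,-0.002,-0.0283,0,0,0,1],
  [0,0,0,0,-0.12,0,1],
  [0,0,0,0,0,0,1],
])

```text
clock: 1.48
tcp_pos: [0.4469, 0.0312, 0.2507]
ee_rot: [[0.941, -0.0, 0.338], [-0.338, 0.0, 0.941], [-0.0, -1.0, 0.0]]
force: [0.1, -0.4, -0.3]
grip_width: 0.997
```

```bash
cat >> h.py <<'E'
def wrist(name):
    from rig import env,imaging
    o=env.get_obs(); c=imaging.read_camera("wrist")
    T=np.eye(4);T[:3,:3]=o["ee_rot"];T[:3,3]=o["tcp_pos"]
    M=np.linalg.inv(T@c["T_tool_cam"]); c["R"]=M[:3,:3];c["t"]=M[:3,3]
    np.savez(name+".npz",**c); cv2.imwrite(f"pics/{name}.png",c["frame"][:,:,::-1])
    print({k:np.round(o[k],4).tolist() for k in("clock","tcp_pos","ee_rot","force","joint_pos","grip_width")})
    return c
E
python3 - <<'E'
from h import *
c=wrist("w1"); W=pts(c); h=W[...,2]
np.save("w1W.npy",W)
m=(h>.148)&(h<.157)
k,l,s,ce=cv2.connectedComponentsWithStats(m.astype(np.uint8))
for i in range(1,k):
    if s[i,4]>30: print("post",W[l==i].mean(0),s[i],ce[i],ray(c,*ce[i],.152))
E
```

```text
{'clock': 1.4833, 'tcp_pos': [0.4469, 0.0312, 0.2507], 'ee_rot': [[0.9412, -0.0003, 0.3379], [-0.3379, 0.0001, 0.9412], [-0.0003, -1.0, 0.0]], 'force': [0.0988, -0.3609, -0.3331], 'joint_pos': [-5.0053, -11.9642, 112.6035, 0.0053, 79.3771, -75.2574], 'grip_width': 0.9973}
post [0.44411404 0.03220393 0.15202997] [250 177  14  14 167] [256.4011976  183.53892216] [0.44411144 0.03220458 0.152     ]
```

View pics/w1.png

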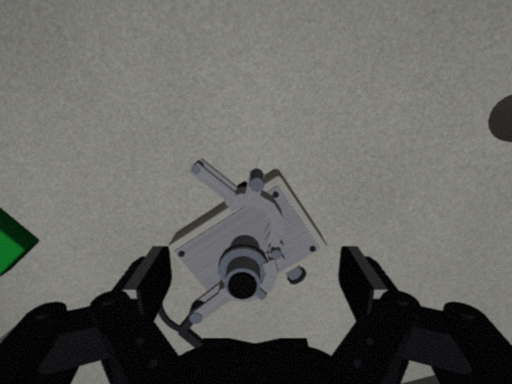

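The wrist view shows the jaw post at (256,184), the head at about (243,282) with its dark port, the lever pivot boss at about (196,317), and the lug at (198,165).

```bash
python3 - <<'E'
from h import *
c=dict(np.load("w1.npz")); W=np.load("w1W.npy"); h=W[...,2]
r=np.hypot(W[...,0]-.552,W[...,1]+.021)
m=(h>.138)&(h<.149)&(r<.03); p=W[m]
print("head",p.mean(0),m.sum(),cv2.minEnclosingCircle((p[:,:2]*1000).astype(np.float32)))
m=(h>.05)&(h<.061)&(r<.15); p=W[m]; print("block",m.sum(),cv2.minAreaRect((p[:,:2]*1000).astype(np.float32)))
f=c["frame"][140:350,140:350,::-1]
cv2.imwrite("pics/w1z.png",cv2.resize(f,None,fx=2.8,fy=2.8,interpolation=cv2.INTER_CUBIC))
E
```

```text
head [ 0.54795636 -0.02178569  0.14283486] 797 ((550.050537109375, -22.770267486572266), 20.433706283569336)
block 6469 ((554.7933349609375, -21.67707061767578), (127.64825439453125, 187.38975524902344), 14.071669578552246)
```

View pics/w1z.png

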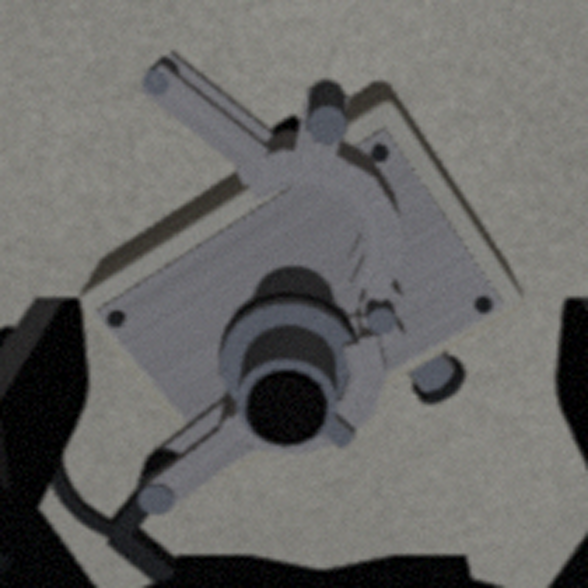

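```bash
python3 - <<'E'
from h import *
c=dict(np.load("w1.npz")); W=np.load("w1W.npy")
for n,u,v in(("hinge",275.7,253.6),("pivot",195.7,317.9),("pin",195.7,168.3)):
    p=np.median(W[int(v)-1:int(v)+3,int(u)-1:int(u)+3].reshape(-1,3),0); print(n,p,ray(c,u,v,p[2]))
a=np.radians(14);R=np.array([[np.cos(a),-np.sin(a)],[np.sin(a),np.cos(a)]])
C=np.array([.5505,-.022])
H=C+R@[0,.046];P=C+R@[.02,-.085];print("pred hinge",H,"pivot",P)
d=np.array([.4441,.0322])-H;print(np.hypot(*d),np.degrees(np.arctan2(*d[::-1])))
d=np.array([.6685,-.1064])-P;print(np.hypot(*d),np.degrees(np.arctan2(*d[::-1])))
E
```

```text
hinge [0.53822794 0.02180747 0.11946751] [0.5385532  0.02197914 0.11946751]
pivot [ 0.59012993 -0.0997053   0.11849966] [ 0.59054791 -0.09972091  0.11849966]
pin [ 0.41648783 -0.0249953   0.11757069] [ 0.41650685 -0.02491391  0.11757069]
pred hinge [0.53937159 0.0226336 ] pivot [ 0.59046928 -0.0996367 ]
0.09575067800726714 174.26604436127562
0.07832327996952404 -4.9537227433456135
```

Call:
apply_moves([
  [0,0,0,0,0.1208,0,1],
  [0,0,0,0,0.1208,0,1],
  [0,0,0,0,0.1208,0,1],
  [0,0,0,0,0.1208,0,1],
  [0,0,0,0,0.1208,0,1],
  [0,0,0,0,0.1208,0,1],
  [0,0,0,0,0.1208,0,1],
  [0,0,0,0,0.1208,0,1],
  [0,0,0,0,0.1208,0,1],
  [0,0,0,0,0.1208,0,1],
  [0,0,0,0,0.1208,0,1],
  [0,0,0,0,0.1208,0,1],
])

```text
clock: 2.53
tcp_pos: [0.4459, 0.035, 0.2504]
ee_rot: [[-0.225, -0.001, 0.974], [-0.974, 0.001, -0.225], [-0.0, -1.0, -0.001]]
force: [0.6, -0.0, 0.3]
grip_width: 0.998
```

Call:
apply_moves([
  [0,0,0,0,0.1208,0,1],
  [0,0,0,0,0.1208,0,1],
  [0,0,0,0,0.1208,0,1],
  [0,0,0,0,0.1208,0,1],
  [0,0,0,0,0.1208,0,1],
  [0,0,0,0,0.1208,0,1],
  [0,0,0,0,0.1208,0,1],
  [0,0,0,0,0.1208,0,1],
  [0,0,0,0,0.1208,0,1],
  [0,0,0,0,0.1208,0,1],
  [0,0,0,0,0.1208,0,1],
  [0,0,0,0,0.1208,0,1],
])

```text
clock: 3.53
tcp_pos: [0.4459, 0.035, 0.2504]
ee_rot: [[-0.994, -0.001, -0.105], [0.105, 0.0, -0.994], [0.001, -1.0, -0.0]]
force: [0.9, 0.9, 0.0]
grip_width: 1.001
```

Call:
apply_moves([
  [0,0,0,0,0,0,0.6],
  [0,0,0,0,0,0,0.6],
])

```text
clock: 3.7
tcp_pos: [0.4461, 0.0346, 0.2505]
ee_rot: [[-0.995, -0.001, -0.096], [0.096, 0.0, -0.995], [0.001, -1.0, -0.0]]
force: [-0.6, -0.5, 0.5]
grip_width: 0.747
```

```bash
python3 - <<'E'
from h import *
c=wrist("w2"); W=pts(c); h=W[...,2]
m=(h>.148)&(h<.157)
k,l,s,ce=cv2.connectedComponentsWithStats(m.astype(np.uint8))
for i in range(1,k):
    if s[i,4]>30: print("post",W[l==i].mean(0),s[i],ce[i],ray(c,*ce[i],.152))
E
```

```text
{'clock': 3.7, 'tcp_pos': [0.4461, 0.0346, 0.2505], 'ee_rot': [[-0.9954, -0.0006, -0.0956], [0.0956, 0.0003, -0.9954], [0.0007, -1.0, -0.0003]], 'force': [-0.6302, -0.4604, 0.5052], 'joint_pos': [-4.5821, -12.0159, 112.6697, 0.0161, 79.3844, 90.8982], 'grip_width': 0.7468}
post [0.44580774 0.03214667 0.15199642] [249 179  15  15 168] [255.68452381 186.23214286] [0.44581772 0.03214588 0.152     ]
```

View pics/w2.png

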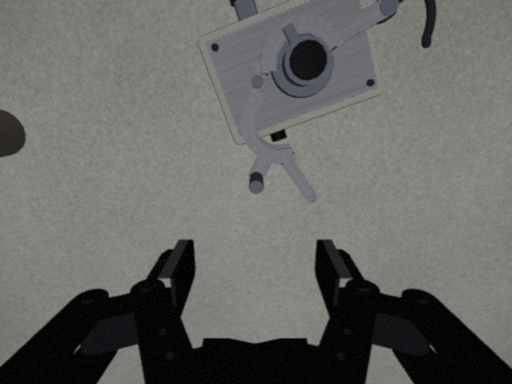

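The wrist image shows the jaw post at (256,186), between the fingers laterally. Averaging the two opposed views puts the post at (0.445, 0.0322). Next I descend and grip.

Call:
apply_moves([
  [0.0009,0.0213,0.0025,0,0,0,0.6],
  [0,0.0213,0,0,0,0,0.6],
  [0,0.0213,0,0,0,0,0.6],
  [0,0.0213,0,0,0,0,0.6],
  [0,0.0213,0,0,0,0,0.6],
  [0,0.0213,0,0,0,0,0.6],
  [0,0,0,0,0,0,0.4],
  [0,0,0,0,0,0,0.4],
], squeeze=40)

```text
clock: 4.42
tcp_pos: [0.444, 0.0313, 0.1219]
ee_rot: [[-0.995, -0.004, -0.098], [0.098, 0.0, -0.995], [0.004, -1.0, -0.0]]
force: [1.4, -0.3, -0.4]
grip_width: 0.4
```

Call:
apply_moves([
  [0,0,0,0,0,0,0],
  [0,0,0,0,0,0,0],
  [0,0,0,0,0,0,0],
  [0,0,0,0,0,0,0],
  [0,0,0,0,0,0,0],
  [0,0,0,0,0,0,0],
], squeeze=40)

```text
clock: 4.92
tcp_pos: [0.4467, 0.031, 0.1247]
ee_rot: [[-0.995, 0.003, -0.099], [0.099, 0.0, -0.995], [-0.003, -1.0, -0.0]]
force: [-1.9, 2.2, 6.7]
grip_width: 0.127
```

```bash
python3 - <<'E'
from h import *
from rig import env
c=wrist("w3")
E
```

```text
{'clock': 4.9167, 'tcp_pos': [0.4467, 0.031, 0.1247], 'ee_rot': [[-0.9951, 0.0026, -0.0991], [0.0991, 0.0002, -0.9951], [-0.0026, -1.0, -0.0005]], 'force': [-1.925, 2.2274, 6.6972], 'joint_pos': [-5.0372, -4.2976, 120.0873, 0.0282, 64.0622, 90.6374], 'grip_width': 0.1268}
```

View pics/w3.png

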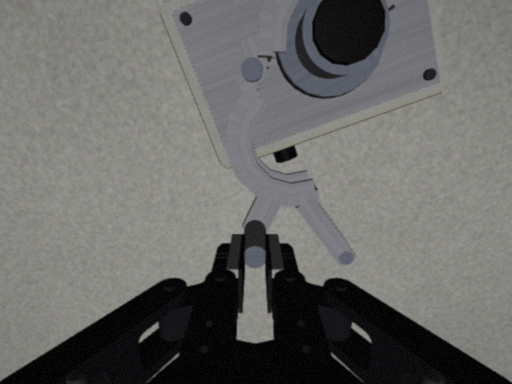

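Call:
apply_moves([
  [0,0,0,0,0,0,0],
  [0,0,0,0,0,0,0],
])

```text
clock: 5.13
tcp_pos: [0.4467, 0.0311, 0.1247]
ee_rot: [[-0.995, 0.003, -0.099], [0.099, 0.0, -0.995], [-0.003, -1.0, -0.001]]
force: [-1.5, 1.9, 5.2]
grip_width: 0.126
```

The post sits firmly between the pads at (255,240). Next I ease the grip upward and start the swing.

Call:
apply_moves([
  [0,-0.002,0,0,0,0,0],
  [-0.0001,0,0.00286,0,-0.03,0,0],
  [-0.00017,0,0.0057,0,-0.06,0,0],
  [-0.00017,0,0.0057,0,-0.06,0,0],
  [-0.00017,0,0.0057,0,-0.06,0,0],
  [-0.00017,0,0.0057,0,-0.06,0,0],
  [-0.00017,0,0.0057,0,-0.06,0,0],
  [-0.00017,0,0.0057,0,-0.06,0,0],
  [0,0,0,0,0,0,0],
])

```text
clock: 5.88
tcp_pos: [0.4512, -0.0067, 0.1249]
ee_rot: [[-0.958, 0.005, 0.288], [-0.288, -0.001, -0.958], [-0.005, -1.0, 0.002]]
force: [4.4, 1.0, -6.6]
grip_width: 0.126
```

```bash
cat >> h.py <<'E'
H=np.array([.540,.0223]);P=np.array([.5914,-.0997])
def jaw():
    from rig import env
    o=env.get_obs(); d=o["tcp_pos"][:2]-H; a=np.arctan2(d[1],d[0])
    ang=(np.degrees(a)-14-238.3+180)%360-180
    t=np.array([-np.sin(a),np.cos(a)]); zz=o["ee_rot"][:2,2]; r=d/np.hypot(*d)
    print("t",o["clock"],"jaw",np.radians(ang).round(4),"R",np.hypot(*d).round(4),"yawerr",np.degrees(np.arctan2(zz[1],zz[0])-np.arctan2(t[1],t[0])).round(2),"Ftan",(o["force"][:2]@t).round(2),"Frad",(o["force"][:2]@r).round(2),"Fz",o["force"][2].round(2),"z",o["tcp_pos"][2].round(4),"M",o["moment"].round(2))
E
python3 -c "from h import *;jaw()"
```

```text
t 5.8833 jaw -0.9464 R 0.0934 yawerr -1.34 Ftan 0.41 Frad -4.47 Fz -6.63 z 0.1249 M [ 0.14 -0.99  0.09]
```

Call:
apply_moves([
  [-0.001,0.001,0.0028,0,-0.03,0,0],
  [-0.00017,0.0005,0.0057,0,-0.06,0,0],
  [-0.00017,0,0.0057,0,-0.06,0,0],
  [-0.00017,0,0.0057,0,-0.06,0,0],
  [-0.00017,0,0.0057,0,-0.06,0,0],
  [-0.00017,0,0.0057,0,-0.06,0,0],
  [-0.00017,0,0.0057,0,-0.06,0,0],
  [-0.00017,0,0.0057,0,-0.06,0,0],
  [-0.00017,0,0.0057,0,-0.06,0,0],
  [-0.00017,0,0.0057,0,-0.06,0,0],
  [-0.00017,0,0.0057,0,-0.06,0,0],
  [0,0,0,0,0,0,0],
])

```text
clock: 6.88
tcp_pos: [0.4866, -0.0537, 0.1248]
ee_rot: [[-0.604, 0.007, 0.797], [-0.797, 0.001, -0.604], [-0.005, -1.0, 0.005]]
force: [3.1, 4.5, 1.9]
grip_width: 0.127
```

```bash
python3 -c "from h import *;jaw();wrist('w4')"
```

```text
t 6.8833 jaw -0.3038 R 0.0929 yawerr -2.06 Ftan -0.09 Frad -5.47 Fz 1.88 z 0.1248 M [ 0.66 -0.63  0.1 ]
{'clock': 6.8833, 'tcp_pos': [0.4866, -0.0537, 0.1248], 'ee_rot': [[-0.6042, 0.0065, 0.7968], [-0.7968, 0.001, -0.6042], [-0.0047, -1.0, 0.0046]], 'force': [3.0662, 4.5253, 1.8773], 'joint_pos': [-14.6233, 0.968, 114.961, 0.1676, 63.725, 22.4738], 'grip_width': 0.1271}
```

View pics/w4.png

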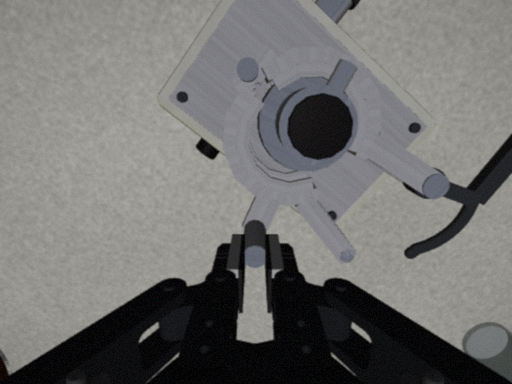

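The jaw is well round, at about -0.30 rad, with the post still at (255,245) between the pads. Now I approach the seal slowly.

Call:
apply_moves([
  [-0.0012,0,0.0029,0,-0.03,0,0],
  [-0.0005,0,0.0029,0,-0.03,0,0],
  [-0.0001,0,0.0029,0,-0.03,0,0],
  [-0.0001,0,0.0029,0,-0.03,0,0],
  [-0.0001,0,0.0029,0,-0.03,0,0],
  [-0.0001,0,0.0029,0,-0.03,0,0],
])

```text
clock: 7.43
tcp_pos: [0.4998, -0.0614, 0.1247]
ee_rot: [[-0.452, 0.001, 0.892], [-0.892, 0.0, -0.452], [-0.001, -1.0, 0.0]]
force: [-2.0, 3.1, 5.7]
grip_width: 0.13
```

```bash
python3 -c "from h import *;jaw()"
```

```text
t 7.4333 jaw -0.1385 R 0.0929 yawerr -1.21 Ftan -3.11 Frad -1.94 Fz 5.66 z 0.1247 M [0.46 0.29 0.12]
```

Call:
apply_moves([
  [-0.0001,0,0.0014,0,-0.015,0,0],
  [-0.0001,0,0.0014,0,-0.015,0,0],
])

```text
clock: 7.6
tcp_pos: [0.5026, -0.0627, 0.1247]
ee_rot: [[-0.426, 0.001, 0.905], [-0.905, 0.0, -0.426], [-0.001, -1.0, 0.001]]
force: [-1.2, 1.4, 6.1]
grip_width: 0.127
```

```bash
python3 -c "from h import *;jaw()"
```

```text
t 7.6 jaw -0.1059 R 0.0929 yawerr -1.41 Ftan -1.63 Frad -0.81 Fz 6.05 z 0.1247 M [0.39 0.25 0.03]
```

Call:
apply_moves([
  [0,-0.001,0.001,0,-0.01,0,0],
  [0,0,0.001,0,-0.01,0,0],
  [0,0,0.001,0,-0.01,0,0],
])

```text
clock: 7.85
tcp_pos: [0.5045, -0.0635, 0.1247]
ee_rot: [[-0.398, -0.0, 0.917], [-0.917, 0.001, -0.398], [-0.001, -1.0, -0.001]]
force: [-1.7, 4.2, 4.7]
grip_width: 0.129
```

```bash
python3 -c "from h import *;jaw()"
```

```text
t 7.85 jaw -0.0832 R 0.0929 yawerr -1.0 Ftan -3.2 Frad -3.25 Fz 4.65 z 0.1247 M [0.55 0.17 0.05]
```

Call:
apply_moves([
  [0,0,0.001,0,-0.01,0,0],
  [0,0,0.001,0,-0.01,0,0],
])

```text
clock: 8.02
tcp_pos: [0.5066, -0.0644, 0.1247]
ee_rot: [[-0.38, 0.0, 0.925], [-0.925, 0.001, -0.38], [-0.001, -1.0, -0.0]]
force: [-1.2, 3.7, 3.7]
grip_width: 0.13
```

```bash
python3 -c "from h import *;jaw()"
```

```text
t 8.0167 jaw -0.0591 R 0.0929 yawerr -1.22 Ftan -2.43 Frad -3.0 Fz 3.68 z 0.1247 M [0.7  0.2  0.07]
```

Call:
apply_moves([
  [0,0,0.001,0,-0.01,0,0],
  [0,0,0.0005,0,-0.005,0,0],
])

```text
clock: 8.18
tcp_pos: [0.5082, -0.065, 0.1247]
ee_rot: [[-0.366, 0.001, 0.931], [-0.931, 0.001, -0.366], [-0.001, -1.0, 0.0]]
force: [-0.7, 5.3, 5.1]
grip_width: 0.128
```

```bash
python3 -c "from h import *;jaw()"
```

```text
t 8.1833 jaw -0.0404 R 0.0929 yawerr -1.44 Ftan -2.47 Frad -4.79 Fz 5.14 z 0.1247 M [0.83 0.12 0.1 ]
```

Call:
apply_moves([
  [-0.0005,-0.0005,0.001,0,-0.01,0,0],
  [-0.0005,0,0.0005,0,-0.005,0,0],
])

```text
clock: 8.35
tcp_pos: [0.5093, -0.0653, 0.1248]
ee_rot: [[-0.351, -0.001, 0.936], [-0.936, -0.001, -0.351], [0.001, -1.0, -0.0]]
force: [-2.0, 1.4, 3.0]
grip_width: 0.126
```

```bash
python3 -c "from h import *;jaw()"
```

```text
t 8.35 jaw -0.0282 R 0.0929 yawerr -1.26 Ftan -2.39 Frad -0.66 Fz 3.02 z 0.1248 M [0.28 0.26 0.06]
```

Call:
apply_moves([
  [0,0,0.001,0,-0.01,0,0],
  [0,0,0,0,0,0,0],
])

```text
clock: 8.52
tcp_pos: [0.5098, -0.0655, 0.1247]
ee_rot: [[-0.342, -0.002, 0.94], [-0.94, -0.0, -0.342], [0.001, -1.0, -0.002]]
force: [-2.8, 2.8, 3.7]
grip_width: 0.128
```

```bash
python3 -c "from h import *;jaw()"
```

```text
t 8.5167 jaw -0.0223 R 0.0929 yawerr -1.05 Ftan -3.6 Frad -1.72 Fz 3.71 z 0.1247 M [0.42 0.51 0.1 ]
```

Call:
apply_moves([
  [0,0,0.001,0,-0.01,0,0],
  [0,0,0,0,0,0,0],
])

```text
clock: 8.68
tcp_pos: [0.5098, -0.0655, 0.1247]
ee_rot: [[-0.333, -0.004, 0.943], [-0.943, 0.0, -0.333], [0.001, -1.0, -0.004]]
force: [-5.7, 2.4, 5.9]
grip_width: 0.126
```

```bash
python3 -c "from h import *;jaw()"
```

```text
t 8.6833 jaw -0.0218 R 0.0929 yawerr -0.52 Ftan -6.12 Frad -0.44 Fz 5.87 z 0.1247 M [0.47 0.9  0.  ]
```

The jaw has stopped moving at -0.022 rad and the force is rising, so it is on the seal. I'll press to about 12 N.

Call:
apply_moves([
  [0,0,0.001,0,0,0,0],
  [0,0,0.001,0,0,0,0],
  [0,0,0,0,0,0,0],
])

```text
clock: 8.93
tcp_pos: [0.5099, -0.0656, 0.1246]
ee_rot: [[-0.333, -0.009, 0.943], [-0.943, 0.002, -0.333], [0.001, -1.0, -0.009]]
force: [-9.4, 4.5, 10.2]
grip_width: 0.129
```

```bash
python3 -c "from h import *;jaw()"
```

```text
t 8.9333 jaw -0.0208 R 0.0929 yawerr -0.58 Ftan -10.35 Frad -1.22 Fz 10.21 z 0.1246 M [0.7  1.62 0.  ]
```

Call:
apply_moves([
  [0,0,0.0007,0,0,0,0],
  [0,0,0,0,0,0,0],
])

```text
clock: 9.1
tcp_pos: [0.51, -0.0656, 0.1246]
ee_rot: [[-0.333, -0.01, 0.943], [-0.943, 0.002, -0.333], [0.001, -1.0, -0.01]]
force: [-11.4, 5.3, 11.4]
grip_width: 0.129
```

```bash
python3 -c "from h import *;jaw()"
```

```text
t 9.1 jaw -0.0202 R 0.0929 yawerr -0.61 Ftan -12.45 Frad -1.31 Fz 11.35 z 0.1246 M [ 0.73  1.84 -0.01]
```

Call:
apply_moves([
  [0,0,-0.0025,0,0,0,0],
  [0,0,-0.002,0,0,0,0],
  [0,0,0,0,0,0,0],
])

```text
clock: 9.35
tcp_pos: [0.5097, -0.0654, 0.1248]
ee_rot: [[-0.334, 0.001, 0.943], [-0.943, -0.001, -0.334], [0.001, -1.0, 0.001]]
force: [-1.1, 1.8, 1.5]
grip_width: 0.124
```

```bash
python3 -c "from h import *;jaw()"
```

```text
t 9.35 jaw -0.0236 R 0.0928 yawerr -0.43 Ftan -1.67 Frad -1.34 Fz 1.5 z 0.1248 M [0.2  0.16 0.03]
```

Call:
apply_moves([
  [0,0,0,0,0,0,0.3],
  [0,0,0,0,0,0,0.45],
  [0,0,0,0,0,0,0.5],
  [0,-0.02,0,0,0,0,0.5],
  [0,-0.025,0,0,0,0,0.5],
  [0,-0.025,0,0,0,0,0.5],
  [0,-0.03,0,0,0,0,0.5],
  [0,-0.03,0,0,0,0,0.5],
  [0,0,0,0,0,0,0.5],
])

```text
clock: 10.1
tcp_pos: [0.5142, -0.0664, 0.2627]
ee_rot: [[-0.334, 0.013, 0.943], [-0.943, -0.004, -0.334], [-0.001, -1.0, 0.014]]
force: [1.4, 0.2, 0.9]
grip_width: 0.499
```

```bash
python3 - <<'E'
from h import *
c=wrist("w5"); W=pts(c); h=W[...,2]
m=(h>.148)&(h<.157)
k,l,s,ce=cv2.connectedComponentsWithStats(m.astype(np.uint8))
for i in range(1,k):
    if s[i,4]>30: print("post",W[l==i].mean(0),s[i],ce[i],ray(c,*ce[i],.152))
E
```

```text
{'clock': 10.1, 'tcp_pos': [0.5142, -0.0664, 0.2627], 'ee_rot': [[-0.3337, 0.0132, 0.9426], [-0.9427, -0.004, -0.3337], [-0.0006, -0.9999, 0.0138]], 'force': [1.361, 0.2079, 0.8779], 'joint_pos': [-15.1059, -3.5833, 103.9075, -0.0273, 78.8862, 4.3956], 'grip_width': 0.4986}
post [ 0.66732572 -0.10720479  0.15176754] [408 161  16  15 174] [415.63793103 168.24712644] [ 0.66722342 -0.10710284  0.152     ]
post [ 0.50872358 -0.06746454  0.15197578] [242 178  14  14 155] [248.19354839 184.32903226] [ 0.50872863 -0.06744867  0.152     ]
```

View pics/w5.png

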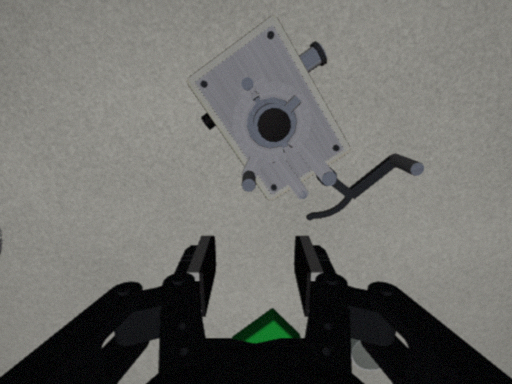

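The jaw ring is closed round the flanges. The jaw post is at (248,184), the lever at (415,168) with its hook at (312,215), and the head still sits in place. Now I move to the lever post.

Call:
apply_moves([
  [-0.0032,0,0.0397,0,0,0,0.6],
  [-0.0032,0,0.0397,0,0,0,0.6],
  [-0.0032,0,0.0397,0,0,0,0.6],
  [-0.0032,0,0.0397,0,0,0,0.6],
  [0,0,0,0,-0.121,0,0.6],
  [0,0,0,0,-0.121,0,0.6],
  [0,0,0,0,-0.121,0,0.6],
  [0,0,0,0,-0.121,0,0.6],
  [0,0,0,0,-0.121,0,0.6],
  [0,0,0,0,-0.121,0,0.6],
  [0,0,0,0,-0.121,0,0.6],
  [0,0,0,0,-0.121,0,0.6],
])

```text
clock: 11.15
tcp_pos: [0.663, -0.106, 0.2526]
ee_rot: [[0.592, -0.003, 0.806], [-0.806, 0.0, 0.592], [-0.002, -1.0, -0.002]]
force: [0.0, -0.1, -0.7]
grip_width: 0.601
```

Call:
apply_moves([
  [0,0,0,0,-0.121,0,0.6],
  [0,0,0,0,-0.121,0,0.6],
  [0,0,0,0,-0.121,0,0.6],
  [0,0,0,0,-0.121,0,0.6],
  [0,0,0,0,-0.121,0,0.6],
  [0,0,0,0,-0.121,0,0.6],
  [0,0,0,0,-0.121,0,0.6],
  [0,0,0,0,0,0,0.6],
  [0,0,0,0,0,0,0.6],
])

```text
clock: 11.9
tcp_pos: [0.6631, -0.1059, 0.2532]
ee_rot: [[0.995, -0.002, 0.099], [-0.099, 0.0, 0.995], [-0.002, -1.0, 0.0]]
force: [0.0, 0.4, -0.3]
grip_width: 0.601
```

```bash
python3 - <<'E'
from h import *
c=wrist("w6"); W=pts(c); h=W[...,2]
m=(h>.148)&(h<.157)
k,l,s,ce=cv2.connectedComponentsWithStats(m.astype(np.uint8))
for i in range(1,k):
    if s[i,4]>30: print("post",W[l==i].mean(0),s[i],ce[i],ray(c,*ce[i],.152))
E
```

```text
{'clock': 11.9, 'tcp_pos': [0.6631, -0.1059, 0.2532], 'ee_rot': [[0.9951, -0.0023, 0.099], [-0.099, 0.0004, 0.9951], [-0.0023, -1.0, 0.0002]], 'force': [0.0476, 0.3551, -0.3407], 'joint_pos': [-15.0536, 16.4334, 83.0132, -0.012, 80.6855, -99.3709], 'grip_width': 0.6011}
post [ 0.51398265 -0.06915738  0.15133882] [277   0  15   6  69] [284.04347826   2.04347826] [ 0.5141557  -0.06923029  0.152     ]
post [ 0.66771124 -0.10809841  0.15200578] [248 184  14  15 164] [254.48170732 191.20731707] [ 0.66770423 -0.10809874  0.152     ]
```

View pics/w6.png

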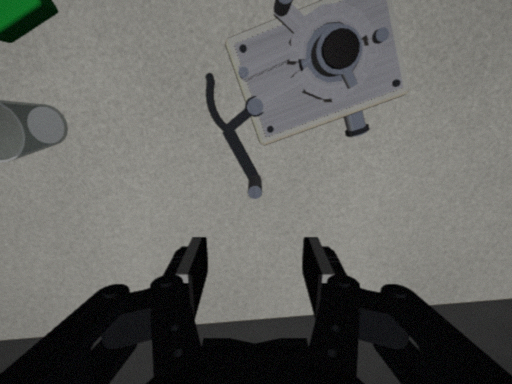

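The wrist view shows the lever post at (254,191), laterally centred, with the pivot at (255,105). Descending.

Call:
apply_moves([
  [0.0056,0.0214,-0.0013,0,0,0,0.6],
  [0,0.0214,0,0,0,0,0.6],
  [0,0.0214,0,0,0,0,0.6],
  [0,0.0214,0,0,0,0,0.6],
  [0,0.0214,0,0,0,0,0.6],
  [0,0.0214,0,0,0,0,0.6],
  [0,0,0,0,0,0,0.4],
  [0,0,0,0,0,0,0.4],
], squeeze=30)

```text
clock: 12.62
tcp_pos: [0.6675, -0.1074, 0.1244]
ee_rot: [[0.995, -0.004, 0.097], [-0.097, 0.001, 0.995], [-0.004, -1.0, 0.001]]
force: [0.1, -0.3, 0.4]
grip_width: 0.397
```

Call:
apply_moves([
  [0,0,0,0,0,0,0],
  [0,0,0,0,0,0,0],
  [0,0,0,0,0,0,0],
  [0,0,0,0,0,0,0],
  [0,0,0,0,0,0,0],
  [0,0,0,0,0,0,0],
], squeeze=30)

```text
clock: 13.12
tcp_pos: [0.6706, -0.1081, 0.1288]
ee_rot: [[0.995, 0.004, 0.096], [-0.096, -0.001, 0.995], [0.004, -1.0, -0.001]]
force: [1.2, 0.8, 4.7]
grip_width: 0.126
```

```bash
cat >> h.py <<'E'
P=np.array([.5912,-.0999])
def lev():
    from rig import env
    o=env.get_obs(); d=o["tcp_pos"][:2]-P; a=np.arctan2(d[1],d[0])
    ang=14-38-np.degrees(a)
    t=np.array([np.sin(a),-np.cos(a)]); zz=-o["ee_rot"][:2,2]; r=d/np.hypot(*d)
    print("t",round(o["clock"],2),"lev",np.radians(ang).round(4),"R",np.hypot(*d).round(4),"yawerr",((np.degrees(np.arctan2(zz[1],zz[0])-np.arctan2(t[1],t[0]))+180)%360-180).round(2),"Ftan",(o["force"][:2]@t).round(2),"Frad",(o["force"][:2]@r).round(2),"Fz",o["force"][2].round(2),"z",o["tcp_pos"][2].round(4),"M",o["moment"].round(2),"gw",o["grip_width"].round(3))
E
python3 -c "from h import *;lev()"
```

```text
Traceback (most recent call last):
  File "h.py", line 32, in lev
    print("t",round(o["clock"],2),"lev",np.radians(ang).round(4),"R",np.hypot(*d).round(4),"yawerr",((np.degrees(np.arctan2(zz[1],zz[0])-np.arctan2(t[1],t[0]))+180)%360-180).round(2),"Ftan",(o["force"][:2]@t).round(2),"Frad",(o["force"][:2]@r).round(2),"Fz",o["force"][2].round(2),"z",o["tcp_pos"][2].round(4),"M",o["moment"].round(2),"gw",o["grip_width"].round(3))
                                                                                                                                                                                                                                                                                                                                                    ^^^^^^^^^^^^^^^^^^^^^
AttributeError: 'float' object has no attribute 'round'
```

```bash
sed -i 's/o\["grip_width"\].round(3)/round(float(o["grip_width"]),3)/' h.py; python3 -c "from h import *;lev()"
```

```text
t 13.12 lev -0.316 R 0.0798 yawerr 0.39 Ftan -0.96 Frad 1.06 Fz 4.7 z 0.1288 M [ 0.02 -0.05 -0.05] gw 0.126
```

Call:
apply_moves([
  [0,-0.0015,-0.0023,0,0.03,0,0],
  [-0.00014,0,-0.0047,0,0.06,0,0],
  [-0.00014,0,-0.0047,0,0.06,0,0],
  [-0.00014,0,-0.0047,0,0.06,0,0],
  [0,0,0,0,0,0,0],
])

```text
clock: 13.53
tcp_pos: [0.6666, -0.1249, 0.1288]
ee_rot: [[0.953, 0.002, 0.303], [-0.303, -0.001, 0.953], [0.002, -1.0, -0.001]]
force: [1.9, -0.9, 1.4]
grip_width: 0.124
```

```bash
python3 -c "from h import *;lev()"
```

```text
t 13.53 lev -0.0989 R 0.0795 yawerr 0.7 Ftan 0.28 Frad 2.1 Fz 1.42 z 0.1288 M [-0.12 -0.24 -0.02] gw 0.124
```

Call:
apply_moves([
  [0.0005,0,-0.0047,0,0.06,0,0],
  [0,0,-0.0047,0,0.06,0,0],
  [-0.00014,0,-0.0047,0,0.06,0,0],
  [-0.00014,0,-0.0047,0,0.06,0,0],
  [-0.00014,0,-0.0047,0,0.06,0,0],
  [-0.00014,0,-0.0047,0,0.06,0,0],
])

```text
clock: 14.03
tcp_pos: [0.6536, -0.1486, 0.1287]
ee_rot: [[0.786, 0.0, 0.619], [-0.619, 0.0, 0.786], [-0.0, -1.0, 0.0]]
force: [-0.1, 1.3, 2.5]
grip_width: 0.128
```

```bash
python3 -c "from h import *;lev()"
```

```text
t 14.03 lev 0.2438 R 0.0791 yawerr -0.25 Ftan -0.96 Frad -0.92 Fz 2.47 z 0.1287 M [0.17 0.18 0.05] gw 0.128
```

Call:
apply_moves([
  [0,0,-0.0023,0,0.03,0,0],
  [0,0,-0.0023,0,0.03,0,0],
  [0,0,-0.0023,0,0.03,0,0],
])

```text
clock: 14.28
tcp_pos: [0.649, -0.1538, 0.1287]
ee_rot: [[0.728, -0.0, 0.686], [-0.686, 0.001, 0.728], [-0.001, -1.0, 0.0]]
force: [-0.3, 1.6, 3.3]
grip_width: 0.127
```

```bash
python3 -c "from h import *;lev();wrist('w7')"
```

```text
t 14.28 lev 0.3317 R 0.079 yawerr -0.28 Ftan -0.92 Frad -1.31 Fz 3.33 z 0.1287 M [0.23 0.09 0.02] gw 0.127
{'clock': 14.2833, 'tcp_pos': [0.649, -0.1538, 0.1287], 'ee_rot': [[0.7279, -0.0003, 0.6857], [-0.6857, 0.0006, 0.7279], [-0.0006, -1.0, 0.0002]], 'force': [-0.3288, 1.5706, 3.3272], 'joint_pos': [-19.3692, 21.6709, 90.0069, 0.0275, 68.3495, -66.0871], 'grip_width': 0.1266}
```

View pics/w7.png

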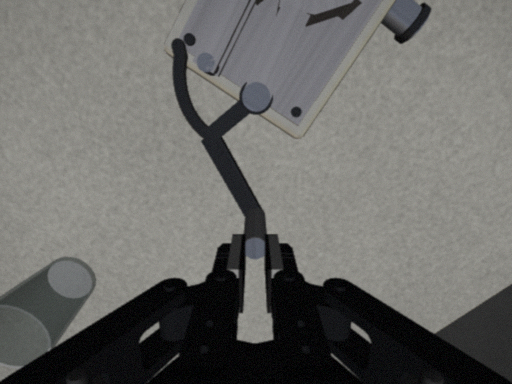

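The hook tip at (178,45) is closing in on the jaw lug and pin at (205,62). I continue in small steps.

Call:
apply_moves([
  [0,0,-0.0023,0,0.03,0,0],
  [0,0,-0.0023,0,0.03,0,0],
  [0,0,-0.0023,0,0.03,0,0],
])

```text
clock: 14.58
tcp_pos: [0.6442, -0.1584, 0.1287]
ee_rot: [[0.664, -0.0, 0.748], [-0.748, 0.001, 0.664], [-0.001, -1.0, 0.0]]
force: [-0.7, 0.9, 3.1]
grip_width: 0.123
```

```bash
python3 -c "from h import *;lev()"
```

```text
t 14.58 lev 0.416 R 0.079 yawerr -0.58 Ftan -0.08 Frad -1.19 Fz 3.13 z 0.1287 M [0.22 0.2  0.03] gw 0.123
```

Call:
apply_moves([
  [0,0,-0.0016,0,0.02,0,0],
  [0,0,-0.0016,0,0.02,0,0],
  [0,0,-0.0016,0,0.02,0,0],
])

```text
clock: 14.83
tcp_pos: [0.6405, -0.1616, 0.1287]
ee_rot: [[0.617, -0.0, 0.787], [-0.787, 0.001, 0.617], [-0.001, -1.0, 0.0]]
force: [-2.1, 1.3, 5.8]
grip_width: 0.126
```

```bash
python3 -c "from h import *;lev()"
```

```text
t 14.83 lev 0.4782 R 0.079 yawerr -0.53 Ftan 0.79 Frad -2.36 Fz 5.85 z 0.1287 M [0.4  0.37 0.02] gw 0.126
```

Call:
apply_moves([
  [0,0,-0.0016,0,0.02,0,0],
  [0,0,-0.0016,0,0.02,0,0],
  [0,0,-0.0016,0,0.02,0,0],
])

```text
clock: 15.08
tcp_pos: [0.6366, -0.1644, 0.1286]
ee_rot: [[0.568, -0.0, 0.823], [-0.823, 0.001, 0.568], [-0.001, -1.0, 0.0]]
force: [-1.9, 2.8, 4.8]
grip_width: 0.126
```

```bash
python3 -c "from h import *;lev()"
```

```text
t 15.08 lev 0.5384 R 0.0789 yawerr -0.53 Ftan -0.03 Frad -3.36 Fz 4.76 z 0.1286 M [0.4  0.34 0.03] gw 0.126
```

Call:
apply_moves([
  [-0.0007,-0.001,-0.0016,0,0.02,0,0],
  [-0.0007,0,-0.0016,0,0.02,0,0],
  [0,0,-0.0016,0,0.02,0,0],
])

```text
clock: 15.33
tcp_pos: [0.6322, -0.1671, 0.1288]
ee_rot: [[0.517, 0.001, 0.856], [-0.856, -0.001, 0.517], [0.002, -1.0, 0.0]]
force: [0.7, -1.2, -0.2]
grip_width: 0.121
```

```bash
python3 -c "from h import *;lev();wrist('w8')"
```

```text
t 15.33 lev 0.604 R 0.0787 yawerr -0.27 Ftan 0.08 Frad 1.41 Fz -0.15 z 0.1288 M [-0.07 -0.21 -0.  ] gw 0.121
{'clock': 15.3333, 'tcp_pos': [0.6322, -0.1671, 0.1288], 'ee_rot': [[0.5169, 0.001, 0.856], [-0.856, -0.0012, 0.5169], [0.0015, -1.0, 0.0003]], 'force': [0.6603, -1.2448, -0.1511], 'joint_pos': [-20.9306, 20.1316, 92.0356, -0.0437, 67.7537, -52.0416], 'grip_width': 0.1211}
```

View pics/w8.png

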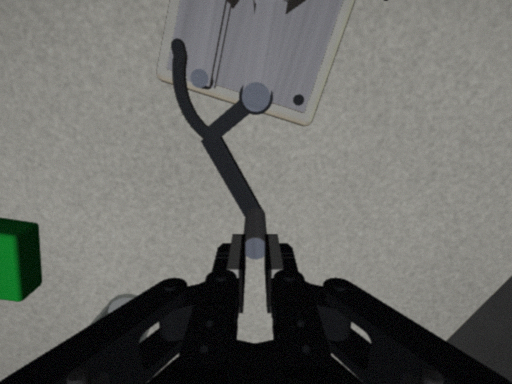

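The hook is now passing round the pin end at (200,77). I continue with small steps and force checks.

Call:
apply_moves([
  [0,0,-0.0016,0,0.02,0,0],
  [0,0,-0.0016,0,0.02,0,0],
  [0,0,0,0,0,0,0],
])

```text
clock: 15.63
tcp_pos: [0.6289, -0.1688, 0.1289]
ee_rot: [[0.482, -0.0, 0.876], [-0.876, -0.001, 0.482], [0.001, -1.0, -0.001]]
force: [1.5, -1.9, -0.8]
grip_width: 0.122
```

```bash
python3 -c "from h import *;lev()"
```

```text
t 15.63 lev 0.6508 R 0.0786 yawerr 0.13 Ftan -0.45 Frad 2.38 Fz -0.81 z 0.1289 M [-0.34 -0.16  0.02] gw 0.122
```

Call:
apply_moves([
  [0,0,-0.0016,0,0.02,0,0],
  [0,0,-0.0016,0,0.02,0,0],
  [0,0,0,0,0,0,0],
])

```text
clock: 15.88
tcp_pos: [0.6261, -0.1703, 0.1289]
ee_rot: [[0.447, -0.0, 0.895], [-0.895, -0.001, 0.447], [0.001, -1.0, -0.001]]
force: [1.3, -4.1, -2.1]
grip_width: 0.126
```

```bash
python3 -c "from h import *;lev()"
```

```text
t 15.88 lev 0.6917 R 0.0785 yawerr 0.19 Ftan 0.67 Frad 4.26 Fz -2.11 z 0.1289 M [-0.56 -0.12 -0.03] gw 0.126
```

Call:
apply_moves([
  [0,0,-0.0016,0,0.02,0,0],
  [0,0,-0.0016,0,0.02,0,0],
  [0,0,0,0,0,0,0],
])

```text
clock: 16.13
tcp_pos: [0.6232, -0.1715, 0.1289]
ee_rot: [[0.411, -0.0, 0.912], [-0.912, -0.001, 0.411], [0.0, -1.0, -0.001]]
force: [0.6, -3.6, -0.9]
grip_width: 0.128
```

```bash
python3 -c "from h import *;lev()"
```

```text
t 16.13 lev 0.7323 R 0.0785 yawerr 0.22 Ftan 0.87 Frad 3.54 Fz -0.88 z 0.1289 M [-0.58 -0.21 -0.04] gw 0.128
```

Call:
apply_moves([
  [0,0,-0.0016,0,0.02,0,0],
  [0,0,-0.0016,0,0.02,0,0],
  [0,0,0,0,0,0,0],
])

```text
clock: 16.38
tcp_pos: [0.6202, -0.1727, 0.129]
ee_rot: [[0.374, -0.001, 0.927], [-0.927, -0.0, 0.374], [0.0, -1.0, -0.001]]
force: [1.8, -3.7, -2.4]
grip_width: 0.124
```

```bash
python3 -c "from h import *;lev()"
```

```text
t 16.38 lev 0.773 R 0.0784 yawerr 0.26 Ftan -0.31 Frad 4.08 Fz -2.41 z 0.129 M [-0.67 -0.2  -0.02] gw 0.124
```

Call:
apply_moves([
  [0.0008,0,-0.0016,0,0.02,0,0],
  [0.0007,0.0005,-0.0016,0,0.02,0,0],
  [0,0,-0.0016,0,0.02,0,0],
])

```text
clock: 16.63
tcp_pos: [0.6162, -0.1743, 0.1288]
ee_rot: [[0.317, -0.001, 0.948], [-0.948, 0.002, 0.317], [-0.003, -1.0, -0.0]]
force: [0.3, 0.4, 0.6]
grip_width: 0.125
```

```bash
python3 -c "from h import *;lev()"
```

```text
t 16.63 lev 0.8272 R 0.0785 yawerr -0.11 Ftan -0.45 Frad -0.31 Fz 0.6 z 0.1288 M [0.19 0.06 0.05] gw 0.125
```

Call:
apply_moves([
  [0,0,-0.0016,0,0.02,0,0],
  [0,0,-0.0016,0,0.02,0,0],
  [0,0,0,0,0,0,0],
])

```text
clock: 16.88
tcp_pos: [0.613, -0.1755, 0.1288]
ee_rot: [[0.28, -0.001, 0.96], [-0.96, 0.002, 0.28], [-0.002, -1.0, -0.001]]
force: [-0.9, 2.6, 2.1]
grip_width: 0.124
```

```bash
python3 -c "from h import *;lev()"
```

```text
t 16.88 lev 0.8711 R 0.0786 yawerr 0.15 Ftan 0.14 Frad -2.77 Fz 2.09 z 0.1288 M [ 0.46  0.27 -0.02] gw 0.124
```

Call:
apply_moves([
  [0,0,-0.0016,0,0.02,0,0],
  [0,0,-0.0016,0,0.02,0,0],
  [0,0,0,0,0,0,0],
])

```text
clock: 17.13
tcp_pos: [0.61, -0.1763, 0.1287]
ee_rot: [[0.241, -0.001, 0.971], [-0.971, 0.002, 0.241], [-0.002, -1.0, -0.001]]
force: [-1.7, 5.3, 4.1]
grip_width: 0.129
```

```bash
python3 -c "from h import *;lev();wrist('w9')"
```

```text
t 17.13 lev 0.9104 R 0.0787 yawerr 0.11 Ftan 0.37 Frad -5.6 Fz 4.1 z 0.1287 M [ 0.89  0.31 -0.04] gw 0.129
{'clock': 17.1333, 'tcp_pos': [0.61, -0.1763, 0.1287], 'ee_rot': [[0.2411, -0.0011, 0.9705], [-0.9705, 0.002, 0.2411], [-0.0022, -1.0, -0.0006]], 'force': [-1.7025, 5.3447, 4.0986], 'joint_pos': [-22.4901, 18.1115, 94.6881, 0.0884, 67.2999, -36.4747], 'grip_width': 0.1291}
```

View pics/w9.png

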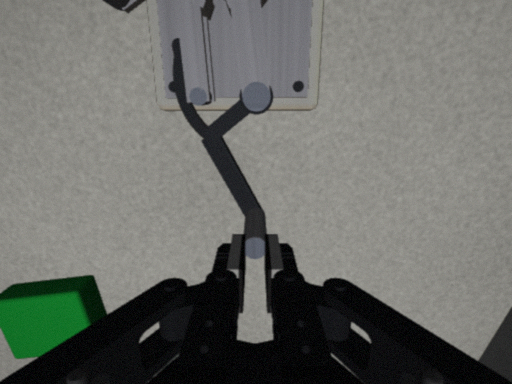

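The hook lies round the pin at (199,97) and the lever is still running freely at 0.91 rad.

Call:
apply_moves([
  [-0.001,-0.0005,-0.0016,0,0.02,0,0],
  [-0.0007,0,-0.0016,0,0.02,0,0],
  [0,0,0,0,0,0,0],
])

```text
clock: 17.43
tcp_pos: [0.6067, -0.1769, 0.1288]
ee_rot: [[0.202, -0.0, 0.979], [-0.979, -0.001, 0.202], [0.001, -1.0, -0.0]]
force: [-0.7, 0.7, -0.2]
grip_width: 0.126
```

```bash
python3 -c "from h import *;lev()"
```

```text
t 17.43 lev 0.9533 R 0.0786 yawerr 0.29 Ftan 0.54 Frad -0.78 Fz -0.2 z 0.1288 M [ 0.27  0.07 -0.03] gw 0.126
```

Call:
apply_moves([
  [0,0,-0.0016,0,0.02,0,0],
  [0,0,-0.0016,0,0.02,0,0],
  [0,0,0,0,0,0,0],
])

```text
clock: 17.68
tcp_pos: [0.6034, -0.1774, 0.1288]
ee_rot: [[0.163, -0.001, 0.987], [-0.987, -0.0, 0.163], [0.0, -1.0, -0.001]]
force: [-0.1, 1.1, 0.2]
grip_width: 0.122
```

```bash
python3 -c "from h import *;lev()"
```

```text
t 17.68 lev 0.9955 R 0.0785 yawerr 0.4 Ftan -0.05 Frad -1.1 Fz 0.18 z 0.1288 M [ 0.16  0.03 -0.02] gw 0.122
```

Call:
apply_moves([
  [0,0,-0.0016,0,0.02,0,0],
  [0,0,-0.0016,0,0.02,0,0],
  [0,0,0,0,0,0,0],
])

```text
clock: 17.93
tcp_pos: [0.6002, -0.1778, 0.1289]
ee_rot: [[0.123, -0.001, 0.992], [-0.992, -0.0, 0.123], [0.0, -1.0, -0.001]]
force: [-0.6, -0.0, -0.4]
grip_width: 0.118
```

```bash
python3 -c "from h import *;lev()"
```

```text
t 17.93 lev 1.0364 R 0.0785 yawerr 0.45 Ftan 0.56 Frad -0.02 Fz -0.38 z 0.1289 M [ 0.07  0.08 -0.02] gw 0.118
```

Call:
apply_moves([
  [0,0,-0.0016,0,0.02,0,0],
  [0,0,-0.0016,0,0.02,0,0],
  [0,0,0,0,0,0,0],
])

```text
clock: 18.18
tcp_pos: [0.5971, -0.1781, 0.1289]
ee_rot: [[0.083, -0.001, 0.997], [-0.997, -0.0, 0.083], [0.0, -1.0, -0.001]]
force: [-0.9, 0.7, -2.5]
grip_width: 0.121
```

```bash
python3 -c "from h import *;lev()"
```

```text
t 18.18 lev 1.0767 R 0.0784 yawerr 0.47 Ftan 0.84 Frad -0.73 Fz -2.5 z 0.1289 M [-0.01  0.03  0.03] gw 0.121
```

Call:
apply_moves([
  [0,0,-0.0016,0,0.02,0,0],
  [0,0.0005,-0.0016,0,0.02,0,0],
  [0,0,0,0,0,0,0],
])

```text
clock: 18.43
tcp_pos: [0.5942, -0.1782, 0.1288]
ee_rot: [[0.044, -0.0, 0.999], [-0.999, -0.0, 0.044], [0.0, -1.0, -0.0]]
force: [-0.4, 0.3, -0.5]
grip_width: 0.126
```

```bash
python3 -c "from h import *;lev()"
```

```text
t 18.43 lev 1.1139 R 0.0784 yawerr 0.31 Ftan 0.41 Frad -0.34 Fz -0.48 z 0.1288 M [ 0.07  0.05 -0.05] gw 0.126
```

Call:
apply_moves([
  [0,0,-0.0016,0,0.02,0,0],
  [0,0,-0.0016,0,0.02,0,0],
  [0,0,0,0,0,0,0],
])

```text
clock: 18.68
tcp_pos: [0.5913, -0.1784, 0.1288]
ee_rot: [[0.003, 0.001, 1.0], [-1.0, -0.0, 0.003], [0.0, -1.0, 0.001]]
force: [0.8, 0.3, -0.7]
grip_width: 0.124
```

```bash
python3 -c "from h import *;lev()"
```

```text
t 18.68 lev 1.1503 R 0.0785 yawerr 0.11 Ftan -0.81 Frad -0.29 Fz -0.65 z 0.1288 M [ 0.08 -0.16  0.02] gw 0.124
```

Call:
apply_moves([
  [0,0,-0.0016,0,0.02,0,0],
  [0,0,-0.0016,0,0.02,0,0],
  [0,0,0,0,0,0,0],
])

```text
clock: 18.93
tcp_pos: [0.5885, -0.1783, 0.1289]
ee_rot: [[-0.037, 0.002, 0.999], [-0.999, -0.0, -0.037], [0.0, -1.0, 0.002]]
force: [2.7, 1.0, -1.5]
grip_width: 0.119
```

```bash
python3 -c "from h import *;lev()"
```

```text
t 18.93 lev 1.1866 R 0.0785 yawerr -0.11 Ftan -2.7 Frad -1.1 Fz -1.47 z 0.1289 M [ 0.07 -0.48 -0.01] gw 0.119
```

Call:
apply_moves([
  [0,0,-0.0016,0,0.02,0,0],
  [0,0,-0.0016,0,0.02,0,0],
  [0,0,0,0,0,0,0],
])

```text
clock: 19.18
tcp_pos: [0.5856, -0.1782, 0.1289]
ee_rot: [[-0.077, 0.002, 0.997], [-0.997, -0.0, -0.077], [0.0, -1.0, 0.002]]
force: [4.6, 1.0, -3.3]
grip_width: 0.123
```

```bash
python3 -c "from h import *;lev()"
```

```text
t 19.18 lev 1.2238 R 0.0785 yawerr -0.27 Ftan -4.47 Frad -1.35 Fz -3.26 z 0.1289 M [ 0.05 -0.84 -0.02] gw 0.123
```

Resistance has been building since about 1.13 rad, against a free baseline near 0. Now for single fine steps towards about 7 N.

Call:
apply_moves([
  [0,0,-0.0016,0,0.02,0,0],
  [0,0,0,0,0,0,0],
])

```text
clock: 19.35
tcp_pos: [0.584, -0.1782, 0.1288]
ee_rot: [[-0.096, 0.002, 0.995], [-0.995, -0.0, -0.096], [0.0, -1.0, 0.002]]
force: [6.4, -0.7, -2.6]
grip_width: 0.122
```

```bash
python3 -c "from h import *;lev()"
```

```text
t 19.35 lev 1.2431 R 0.0786 yawerr -0.3 Ftan -6.47 Frad 0.12 Fz -2.62 z 0.1288 M [-0.02 -0.91  0.02] gw 0.122
```

Call:
apply_moves([
  [0,0,0,0,0,0,0],
])

```text
clock: 19.43
tcp_pos: [0.5841, -0.1782, 0.1289]
ee_rot: [[-0.096, 0.002, 0.995], [-0.995, -0.001, -0.096], [0.0, -1.0, 0.002]]
force: [5.2, 0.5, -3.1]
grip_width: 0.124
```

Call:
apply_moves([
  [0,0,0,0,0,0,0],
])

```text
clock: 19.52
tcp_pos: [0.584, -0.1781, 0.1288]
ee_rot: [[-0.096, 0.002, 0.995], [-0.995, -0.0, -0.096], [0.0, -1.0, 0.002]]
force: [5.7, -0.8, -3.0]
grip_width: 0.123
```

Call:
apply_moves([
  [0,0,0,0,0,0,0],
])

```text
clock: 19.6
tcp_pos: [0.584, -0.1781, 0.1288]
ee_rot: [[-0.095, 0.002, 0.995], [-0.995, -0.0, -0.095], [0.0, -1.0, 0.002]]
force: [5.5, -0.0, -3.6]
grip_width: 0.124
```

```bash
python3 -c "from h import *;lev()"
```

```text
t 19.6 lev 1.2432 R 0.0786 yawerr -0.25 Ftan -5.48 Frad -0.47 Fz -3.62 z 0.1288 M [ 0.04 -0.91  0.07] gw 0.124
```

Call:
apply_moves([
  [0,0,-0.0013,0,0.016,0,0],
  [0,0,0,0,0,0,0],
])

```text
clock: 19.77
tcp_pos: [0.5832, -0.1781, 0.1289]
ee_rot: [[-0.112, 0.003, 0.994], [-0.994, -0.001, -0.112], [0.0, -1.0, 0.003]]
force: [5.6, 0.4, -3.5]
grip_width: 0.123
```

```bash
python3 -c "from h import *;lev()"
```

```text
t 19.77 lev 1.2542 R 0.0786 yawerr -0.57 Ftan -5.52 Frad -0.92 Fz -3.49 z 0.1289 M [-0.03 -1.11  0.02] gw 0.123
```

Call:
apply_moves([
  [0,0,0,0,0,0,0],
])

```text
clock: 19.85
tcp_pos: [0.5832, -0.1781, 0.1288]
ee_rot: [[-0.111, 0.003, 0.994], [-0.994, -0.001, -0.111], [0.0, -1.0, 0.003]]
force: [5.7, -0.9, -3.4]
grip_width: 0.12
```

Call:
apply_moves([
  [0,0,0,0,0,0,0],
])

```text
clock: 19.93
tcp_pos: [0.5832, -0.1781, 0.1289]
ee_rot: [[-0.111, 0.003, 0.994], [-0.994, -0.001, -0.111], [0.0, -1.0, 0.003]]
force: [6.2, -1.1, -3.9]
grip_width: 0.123
```

Call:
apply_moves([
  [0,0,0,0,0,0,0],
])

```text
clock: 20.02
tcp_pos: [0.5832, -0.1781, 0.1289]
ee_rot: [[-0.111, 0.003, 0.994], [-0.994, -0.001, -0.111], [0.0, -1.0, 0.003]]
force: [5.3, 1.0, -2.8]
grip_width: 0.125
```

```bash
python3 -c "from h import *;lev()"
```

```text
t 20.02 lev 1.2539 R 0.0786 yawerr -0.55 Ftan -5.19 Frad -1.54 Fz -2.84 z 0.1289 M [-0.   -1.12  0.04] gw 0.125
```

Call:
apply_moves([
  [0,0,-0.0013,0,0.014,0,0],
  [0,0,0,0,0,0,0],
])

```text
clock: 20.18
tcp_pos: [0.5822, -0.178, 0.1289]
ee_rot: [[-0.126, 0.004, 0.992], [-0.992, -0.001, -0.126], [0.0, -1.0, 0.004]]
force: [7.2, -0.1, -3.9]
grip_width: 0.128
```

```bash
python3 -c "from h import *;lev()"
```

```text
t 20.18 lev 1.2669 R 0.0786 yawerr -0.64 Ftan -7.12 Frad -0.76 Fz -3.85 z 0.1289 M [ 0.01 -1.21  0.06] gw 0.128
```

Call:
apply_moves([
  [0,0,0,0,0,0,0],
])

```text
clock: 20.27
tcp_pos: [0.5822, -0.178, 0.1289]
ee_rot: [[-0.125, 0.004, 0.992], [-0.992, -0.001, -0.125], [0.0, -1.0, 0.004]]
force: [7.1, -0.2, -3.7]
grip_width: 0.126
```

Call:
apply_moves([
  [0,0,0,0,0,0,0],
])

```text
clock: 20.35
tcp_pos: [0.5822, -0.178, 0.1289]
ee_rot: [[-0.125, 0.004, 0.992], [-0.992, -0.001, -0.125], [0.0, -1.0, 0.004]]
force: [7.0, -1.0, -3.6]
grip_width: 0.122
```

Call:
apply_moves([
  [0,0,0,0,0,0,0],
])

```text
clock: 20.43
tcp_pos: [0.5822, -0.178, 0.1289]
ee_rot: [[-0.125, 0.004, 0.992], [-0.992, -0.001, -0.125], [0.0, -1.0, 0.004]]
force: [7.4, 0.2, -4.5]
grip_width: 0.122
```

Call:
apply_moves([
  [0,0,0,0,0,0,0],
])

```text
clock: 20.52
tcp_pos: [0.5822, -0.178, 0.1289]
ee_rot: [[-0.125, 0.004, 0.992], [-0.992, -0.001, -0.125], [0.0, -1.0, 0.004]]
force: [6.2, -0.4, -4.2]
grip_width: 0.121
```

```bash
python3 -c "from h import *;lev()"
```

```text
t 20.52 lev 1.2667 R 0.0787 yawerr -0.63 Ftan -6.25 Frad -0.33 Fz -4.17 z 0.1289 M [-0.01 -1.14  0.06] gw 0.121
```

The lever is firm at 1.267 rad. The averaged push is about 7.0 N against a free baseline of +0.3 N, so about 7.2 N above free. I take the load off the tool and release.

Call:
apply_moves([
  [0,0,0.0012,0,0,0,0],
  [0,0,0.0012,0,0,0,0],
  [0,0,0,0,0,0,0],
])

```text
clock: 20.77
tcp_pos: [0.5827, -0.178, 0.1288]
ee_rot: [[-0.125, -0.001, 0.992], [-0.992, 0.0, -0.125], [0.0, -1.0, -0.001]]
force: [1.9, 1.0, -0.9]
grip_width: 0.124
```

```bash
python3 -c "from h import *;lev()"
```

```text
t 20.77 lev 1.2606 R 0.0786 yawerr -0.94 Ftan -1.78 Frad -1.19 Fz -0.89 z 0.1288 M [ 0.14 -0.3  -0.01] gw 0.124
```

Call:
apply_moves([
  [0,0,0,0,0,0,0.3],
  [0,0,0,0,0,0,0.45],
  [0,0,0,0,0,0,0.5],
  [0,-0.02,0,0,0,0,0.5],
  [0,-0.025,0,0,0,0,0.5],
  [0,-0.025,0,0,0,0,0.5],
  [0,-0.03,0,0,0,0,0.5],
  [0,-0.03,0,0,0,0,0.5],
  [0,-0.02,0,0,0,0,0.5],
  [0,0,0,0,0,0,0.5],
  [0,0,0,0,0,0,0.5],
])

```text
clock: 21.68
tcp_pos: [0.5835, -0.1785, 0.2804]
ee_rot: [[-0.125, 0.003, 0.992], [-0.992, -0.002, -0.125], [0.001, -1.0, 0.003]]
force: [0.3, -1.0, -0.7]
grip_width: 0.501
```

```bash
python3 - <<'E'
from h import *
c=wrist("w10"); W=pts(c); h=W[...,2]
m=(h>.148)&(h<.157)
k,l,s,ce=cv2.connectedComponentsWithStats(m.astype(np.uint8))
for i in range(1,k):
    if s[i,4]>30:
        p=ray(c,*ce[i],.152); print("post",p,ce[i])
        d=p[:2]-P; print(" as lever ang",np.radians(14-38-np.degrees(np.arctan2(d[1],d[0]))),np.hypot(*d))
        d=p[:2]-H; print(" as jaw ang",np.radians((np.degrees(np.arctan2(d[1],d[0]))-252.3)%360-360),np.hypot(*d))
m=(h>.138)&(h<.149)&(np.hypot(W[...,0]-.551,W[...,1]+.022)<.03);print("head",np.median(W[m],0),m.sum())
from rig import imaging
c=imaging.read_camera("top");cv2.imwrite("pics/topE.png",cv2.resize(c["frame"][130:260,110:410,::-1],None,fx=2.6,fy=2.6,interpolation=cv2.INTER_CUBIC))
c0=np.load("top0.npz")
W=pts(c);h=W[...,2];m=(h>.138)&(h<.147)&(np.hypot(W[...,0]-.551,W[...,1]+.022)<.03);print("head top",W[m].mean(0),m.sum())
d=np.abs(c["frame"].astype(int)-c0["frame"]).sum(2)
for n,u,v in(("bottle",138,211),("beaker",388,184),("box",384,237)): print(n,(d[v-25:v+25,u-25:u+25]>60).sum())
E
```

```text
{'clock': 21.6833, 'tcp_pos': [0.5835, -0.1785, 0.2804], 'ee_rot': [[-0.1251, 0.0026, 0.9921], [-0.9921, -0.0016, -0.1251], [0.0012, -1.0, 0.0028]], 'force': [0.2979, -0.9733, -0.6532], 'joint_pos': [-23.5845, 7.795, 90.296, -0.0229, 81.7345, -16.3957], 'grip_width': 0.5009}
post [ 0.51000067 -0.06851314  0.152     ] [161.32994924  72.76142132]
 as lever ang -3.191621512047242 0.08705438794907717
 as jaw ang -0.01013204177684597 0.09563987306929717
post [ 0.582916   -0.17712804  0.152     ] [253.95070423 175.5915493 ]
 as lever ang 1.2587754871834989 0.07767107091155136
 as jaw ang -5.762299111855139 0.2039934482990974
head [ 0.55090279 -0.02528618  0.14397001] 1292
head top [ 0.55112375 -0.02115702  0.1427036 ] 116
bottle 2055
beaker 2293
box 1958
```

View pics/w10.png

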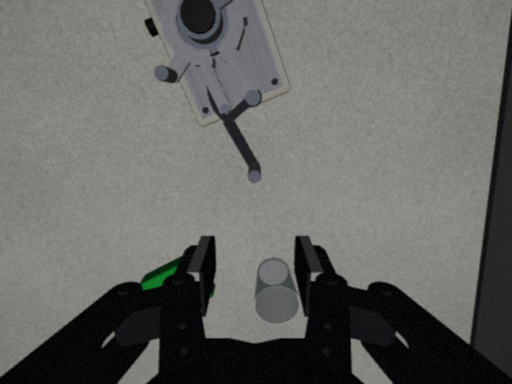

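View pics/topE.png

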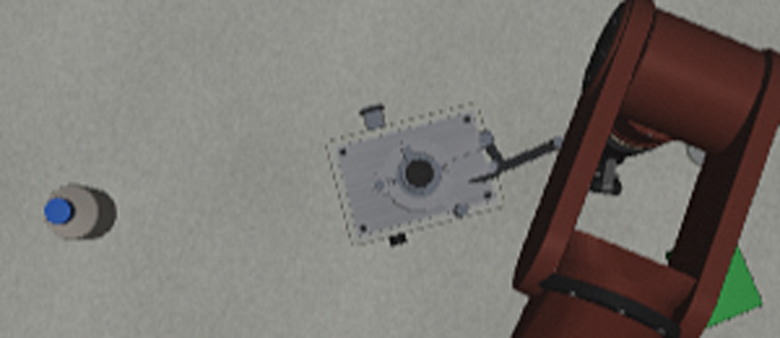

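The wrist view shows the hook round the pin at (225,110), the lever post at (254,176), the jaw closed at (161,73) and the head seated at (199,15). The bottle's cap is where it was. The beaker and slide box stand upright but are partly hidden by the arm in the top view. Nothing is touching, so I hand in.

```bash
python3 -c "
from rig import env
print(env.finish_job())"
```

```text
the job is handed in; nothing more can be done
None
```

The clamp is closed and latched, and I handed the job in at about 22 s of the 70 s allowed; the hand-in gives no verdict.

- **Jaw:** I swung it round by its post until it met the seal at about -0.022 rad, pressed to 12.5 N (about 10 N above free running), then let go.
- **Lever:** I threw it and the pictures showed the hook passing round the jaw's pin. I stopped at about 1.26 rad, where the averaged push was about 7 N above the free baseline, between firm (6 N) and crushing (9 N).
- **After release:**
  - **Lever:** it stayed at about 1.26 rad with the hook on the pin.
  - **Jaw:** it had been drawn in from about -0.026 to -0.010 rad.
  - **Head:** it was seated, with its top at 143–144 mm and on the port's axis within measuring error.
  - **Robot:** the gripper was clear, about 0.13 m above the posts.

**Checks that were weaker or disagreed:**
- **Lever baseline:** free-running force read about 0 N instead of the stated 1–3 N, probably because I turned the gripper with the lever. The 7 N margin is therefore uncertain by about 1 N.
- **Scene camera:** it read about 4–5 mm off in y, so I worked from the top and wrist views.
- **Bystanders:** the picture comparison meant to check all three was no use, because the lighting had changed. By eye the bottle had not moved. The beaker and slide box were partly hidden by the arm in the last top view, but no force reading suggested contact with any of them.

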